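Make up a refrigeration service kit

TASK

Make up the service kit in the blue case: lift the lid by its bar handle until it rests on its stop, then complete the contents so that there is exactly one of each part (filter drier, capacitor, thermostat, return bend, flare nut, roll of tape), each lying in the bay that bears its outline. Parts already in the case stay there and need no second one; leave surplus parts on the bench, leave the tape measure and other tools alone, and finally shut the lid fully.

Things in the scene. Friction and masses are not known exactly. Their poses are not given: they have to be found in the camera images.
- case_centre (a point): centre of the underside of the fixed blue steel case, 180 mm deep (x) by 360 mm wide (y); x points from its front (handle side) to the hinges, y to the left seen from the front, z up. Base 46 mm high, walls and floor 4 mm; dividers 3 mm thick, 20 mm high above the floor, make six bays, each with its part's dark outline on its floor. Inside height with the lid shut: 74 mm
- lid (a joint): lid angle in rad: 0 shut, grows as the lid is lifted. Hinge axis: along the case's y, 90 mm behind case_centre (+x), 46 mm above the bench. 1.80 = resting on its stop, leaning back past upright, where it stays by itself. The lid, a hollow shell 36 mm deep, weighs 0.5 kg; let go on the way it sinks slowly to the side it leans to (damped hinge)
- lid_handle (a point): middle of the steel bar handle on the lid's front, on the bar's axis: round, 10 mm diameter, 110 mm long, along the case's y, 34 mm in front of the lid's front face, with a short arm at each end; 72 mm above the bench, 214 mm in front of the hinge axis when shut. It moves with the lid on a circle about the hinge axis
- bay_drier (a point): middle of the floor of the drier's bay in the case; axes as the case's: rear left bay, 84 mm (x) by 186 mm (y); the drier lies along y, either way round
- bay_capacitor (a point): middle of the floor of the capacitor's bay in the case; axes as the case's: rear middle bay, 84 mm (x) by 80 mm (y); standing or lying
- bay_thermostat (a point): middle of the floor of the thermostat's bay in the case; axes as the case's: front left bay, 84 mm (x) by 104 mm (y)
- bay_bend (a point): middle of the floor of the bend's bay in the case; axes as the case's: front middle bay, 84 mm (x) by 104 mm (y); the bend lies flat, in any direction that fits
- bay_nut (a point): middle of the floor of the nut's bay in the case; axes as the case's: rear right bay, 84 mm (x) by 80 mm (y); standing or lying
- bay_tape (a point): middle of the floor of the tape's bay in the case; axes as the case's: front right bay, 84 mm (x) by 138 mm (y); the roll lies flat
- drier_1_c (a point): centre (half-way up, 14.5 mm) of a copper filter drier, 160 x 29 x 29 mm, lying: a fat copper body (29 mm thick over the middle 110 mm) with thin ends and a yellow tag at its +x end, along its own x axis; on the bench at the start
- capacitor_1_c (a point): centre (half-way up, 33 mm) of a white round motor-run capacitor, 35 mm diameter, 66 mm high including two small tags on top, standing, z up its axis; on the bench at the start
- thermostat_1_c (a point): centre (half-way up, 19.5 mm) of a grey thermostat control, body 37 mm (own x) x 50 mm (own y) x 26 mm high, with a black knob 26 mm across on top, 39 mm high in all; on the bench at the start
- thermostat_2_c (a point): centre (half-way up, 19.5 mm) of a grey thermostat control, body 37 mm (own x) x 50 mm (own y) x 26 mm high, with a black knob 26 mm across on top, 39 mm high in all; on the bench at the start
- bend_1_c (a point): centre (half-way up, 5.5 mm) of a copper return bend (U-tube) lying flat, 66 mm along its own x (the U's round end at +x), 41 mm across its two legs along its own y, tube 11 mm thick; on the bench at the start
- nut_1_c (a point): centre (half-way up, 13 mm) of a brass flare nut standing on its hexagon, 26 mm high; the hexagon is 16 mm high, 18 mm across flats (own y) and 21 mm over its corners (own x), the round collar above it 17 mm across; on the bench at the start
- nut_2_c (a point): centre (half-way up, 13 mm) of a brass flare nut standing on its hexagon, 26 mm high; the hexagon is 16 mm high, 18 mm across flats (own y) and 21 mm over its corners (own x), the round collar above it 17 mm across; on the bench at the start
- tape_1_c (a point): centre (half-way up, 9.5 mm) of a roll of green insulating tape lying flat, 55 mm diameter, 19 mm high, z along its axis; on the bench at the start
- drier_kit_c (a point): centre of the drier that is already in its bay of the case at the start, or absent if the kit lacks one: the same as drier_1 in size and axes
- capacitor_kit_c (a point): centre of the capacitor that is already in its bay of the case at the start, or absent if the kit lacks one: the same as capacitor_1 in size and axes
- thermostat_kit_c (a point): centre of the thermostat that is already in its bay of the case at the start, or absent if the kit lacks one: the same as thermostat_1 in size and axes
- bend_kit_c (a point): centre of the bend that is already in its bay of the case at the start, or absent if the kit lacks one: the same as bend_1 in size and axes
- nut_kit_c (a point): centre of the nut that is already in its bay of the case at the start, or absent if the kit lacks one: the same as nut_1 in size and axes
- tape_kit_c (a point): centre of the tape that is already in its bay of the case at the start, or absent if the kit lacks one: the same as tape_1 in size and axes
- tape_measure_c (a point): bystander: yellow tape measure standing on edge, 33 x 70 x 61 mm, its centre

How it is judged:
By the outcome, as a careful person would: the job done as asked, in the order asked, and still so for the second after the job is handed in, with the robot touching nothing.
Of drier_kit, capacitor_kit, thermostat_kit, bend_kit, nut_kit, tape_kit only 1 to 2 are there at a start; the rules pass over those that are not, and their reading is None.
At some moment in a run one of drier_1, bend_1, nut_1, nut_2, thermostat_1, thermostat_2, tape_1 may be knocked a few centimetres aside while the robot is not near it.
Once in a run the grip may slacken for a moment while it holds something.
It also fails if it takes over 210 s, if anything falls off the work surface, if the arm or the gripper's body presses on something with over 40 N, if the wrist force passes 120 N, or if a joint passes its speed limit or range.

ROBOT

A 6-joint arm with a two-finger parallel gripper is mounted at the origin on the work surface; the furniture and walls round the work are solid. World frame = base frame: x ahead of the robot, y to its left, z up, the work surface at z = 0. Lengths are in mm, angles in rad, forces in N, time in s.
With the tool pointing down it reaches from about 275 to 1000 mm from the base axis. Payload 8.4 kg.
Tool frame: the origin (TCP) lies midway between the tips of the shut fingers; the grasp point (between the pads) lies 19 mm behind it; z points along the fingers, y is the line along which they close (so a half turn about z gives the same grasp; the last joint's range is limited). The gripper opens to 85 mm and grips with 20 to 120 N. Pads are 22 mm wide; open, the fingers measure 114 mm over their backs; the gripper's body (76 mm by 85 mm) begins 54 mm behind the grasp point. The pads swing forward as they close: fully open they stand 13 mm farther back than shut.
Start: joints at [1.277, 0.353, 1.633, -0, 1.155, -0.002], TCP at [179.796, 598.583, 231.281] pointing down, gripper open.
Joint ranges: [-2.63, 2.63], [-0.92, 2.1], [0.06, 2.66], [-1.3, 4.44], [0, 2.69], [-3.02, 3.02]. Speed limits (rad/s): [2.22, 2.22, 2.79, 3.14, 3.14, 3.14].

INTERFACE

Orientations are given as a unit quaternion [w, x, y, z].
In Python, from cell import manip gives the robot as it stands.
- The arm moves only by the tool arm_command, never from a script. Its argument "steps" is a list of rows, each a list of 7 numbers: the finger opening in mm, from 0 to 85.4, then the shift along the world's x, y, z normalised to -1 to 1, where 1 is 50 cm, then the turn, a rotation vector about the world's x, y, z normalised to -1 to 1, where 1 is 45 degrees. A call has 1 to 12 rows; each row is the pose to reach, as a shift and turn from the pose commanded when the call began; what a row does not reach only later rows make up. A row lasts 1/8 s, in which the tool goes at most 62.5 mm and 10.7 degrees, less where a joint would pass 70% of its speed; a pose out of reach is approached as far as the arm can. A call with a number of a shift or a turn outside -1 to 1 is refused whole. A call with a gripper value outside its range is refused whole. The fingers move at their own pace and stop on an object; "squeeze" is the grip in N (left out, the last holds). Time passes only in rows, so rows that repeat a pose let the fingers close. It gives the time, the measured TCP pose, the force, the opening and the grip force at its end, in the units of the state.
- manip.observe(): the state, without advancing time (a new reading comes with each control period).
- manip.capture(name): name is "side" or "top"; returns the picture (400x640x3 uint8, red, green, blue); there is no depth.
- manip.camera_info(name): a dict with "K" (3x3 intrinsics, pixels), "R" (3x3) and "t" (3): a world point X has camera coordinates R X + t. Camera axes: x right, y down, z forward; pixel columns grow to the right and rows downward; lengths in mm; the calibration is good to about 2 mm. A picture is of the moment at which its call begins. camera_info takes no time and is no camera call.
- manip.job_done(): hands the job in; it is judged then, once.
The state is a dict: "time_s": time; "joint_pos": joint angles; "joint_vel": joint speeds; "joint_torque": joint torques, N m; "tcp_pos": TCP position; "orientation": TCP orientation; "ft_force": force on the tool from outside, world axes, zero at the start; "ft_torque": the same for the moment, N m; "width": opening from 0.0 (shut) to 1.0 (fully open); "grasp_force": force on a finger pad.
Only numpy, scipy, OpenCV 4.12 (cv2) and the standard library are available. Lean on these libraries where they do the work, as an engineer would, in place of code of your own. Each camera call takes 0.05 s, during which the arm holds its last target. There are 200 camera calls.

## Working session

There is one attempt and no reset: what is moved stays moved. The work goes in short steps, Python scripts to look and compute and a tool call to move; the robot and the scene stay as the last step left them, time stands still between calls to the robot, and variables do not carry over. Pictures are saved under pics/ and viewed, at most 14 in all, crops included, and the job is handed in when it is done.

Besides the shell and the picture viewer there is one more tool, called by a JSON object that holds its "api" and its "payload", one argument or row to a line. arm_command: Moves the arm, as the interface text tells. Its arguments: {"type":"object","properties":{"steps":{"type":"array","items":{"type":"array","items":{"type":"number"}}},"squeeze":{"type":"number"}},"required":["steps"]}

```bash
mkdir -p pics; ls; cat > h.py <<'E'
import numpy as np, cv2
from cell import manip
def cam(n):
    c=manip.camera_info(n); return np.array(c["K"]),np.array(c["R"]),np.array(c["t"]).ravel()
def ray(n,uv,z):
    K,R,t=cam(n); d=R.T@np.linalg.inv(K)@np.array([uv[0],uv[1],1.]); o=-R.T@t
    return o+d*(z-o[2])/d[2]
def proj(n,X):
    K,R,t=cam(n); p=K@(R@np.array(X,float)+t); return p[:2]/p[2]
def snap(n,f):
    im=np.array(manip.capture(n))[:,:,::-1].copy(); cv2.imwrite(f"pics/{f}.png",im); return im
def st():
    s=manip.observe(); print({k:np.round(s[k],3).tolist() for k in ("time_s","tcp_pos","orientation","ft_force","width","grasp_force","joint_pos")})
E
python3 - <<'E'
from h import *
st()
for n in("top","side"):
    snap(n,n+"0"); K,R,t=cam(n); print(n,K.round(1).tolist(),(-R.T@t).round(0),R[2].round(2))
E
```

```text
pics
{'time_s': 0.0, 'tcp_pos': [179.662, 598.122, 230.571], 'orientation': [-0.0, 0.145, 0.989, -0.001], 'ft_force': [-0.967, -0.312, 0.144], 'width': 1.0, 'grasp_force': 0.0, 'joint_pos': [1.277, 0.354, 1.634, -0.0, 1.155, -0.002]}
top [[389.3, 0.0, 318.1], [0.0, 389.3, 200.8], [0.0, 0.0, 1.0]] [ 516.  -22. 1001.] [ 0.09 -0.01 -1.  ]
side [[454.9, 0.0, 317.4], [0.0, 454.9, 202.7], [0.0, 0.0, 1.0]] [573. 944. 431.] [ 0.02 -0.94 -0.34]
```

View pics/top0.png

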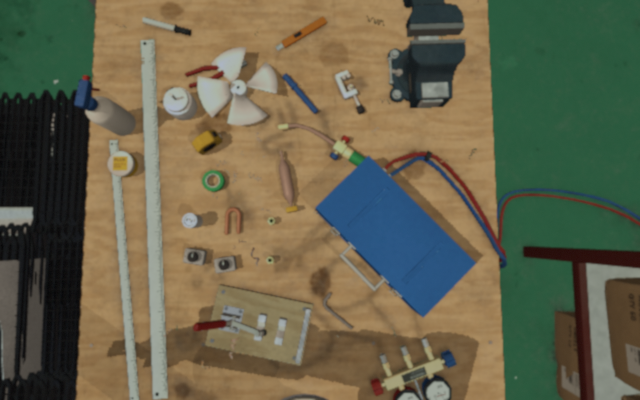

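View pics/side0.png

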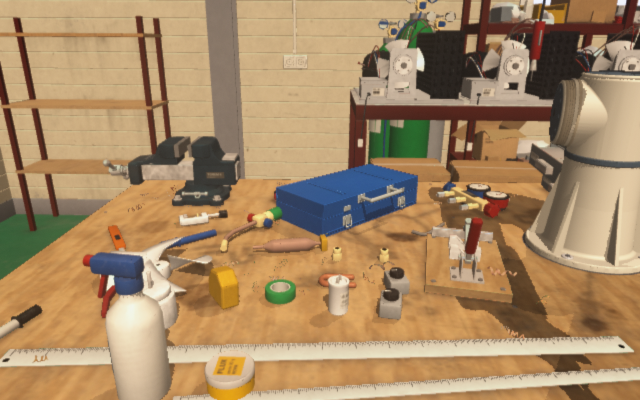

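Top view: case is blue quad (corners ~369,157 / 318,209 / 423,314 / 474,264) with its handle at (362,268); drier (286,180), tape (213,181), capacitor (191,220), bend (233,220), nuts (271,220),(271,259), thermostats (195,257),(224,265), tape measure (205,142). Side view agrees.

```bash
cat >> h.py <<'E'
def blobs(im,lo,hi,amin=30,roi=None):
    m=cv2.inRange(cv2.cvtColor(im,cv2.COLOR_BGR2HSV),np.array(lo),np.array(hi))
    if roi: k=np.zeros_like(m);x0,y0,x1,y1=roi;k[y0:y1,x0:x1]=1;m=m*k
    cs,_=cv2.findContours(m,cv2.RETR_EXTERNAL,cv2.CHAIN_APPROX_NONE)
    return sorted([c for c in cs if cv2.contourArea(c)>=amin],key=cv2.contourArea,reverse=True)
E
python3 - <<'E'
from h import *
im=cv2.imread("pics/top0.png")
c=blobs(im,(100,120,60),(125,255,255),3000,(300,130,500,330))[0]
P=np.array([ray("top",p[0],82)[:2] for p in c],np.float32)
r=cv2.minAreaRect(P); print("case",r, cv2.boxPoints(r).round(0).tolist())
# handle
for uv in((343,247),(378,288),(362,268)): print(uv, ray("top",uv,72).round(0))
for nm,uv,z in(("cap",(191,220),60),("th1",(195,257),39),("th2",(224,265),39),("n1",(271,220),20),("n2",(271,259),20),("bend",(233,220),5),("tape",(213,181),19),("dr",(287,178),14)):
    print(nm,ray("top",uv,z).round(0))
cv2.imwrite("pics/crop0.png",cv2.resize(im[130:330,150:400],None,fx=3.2,fy=3,interpolation=cv2.INTER_CUBIC))
E
```

```text
case ((517.1217041015625, -215.07981872558594), (354.67999267578125, 179.73826599121094), 44.24415588378906) [[327.0, -274.0], [453.0, -403.0], [707.0, -156.0], [581.0, -27.0]]
(343, 247) [490. -94.  72.]
(378, 288) [ 394. -176.   72.]
(362, 268) [ 440. -139.   72.]
cap [555. 270.  60.]
th1 [466. 264.  39.]
th2 [446. 194.  39.]
n1 [557.  82.  20.]
n2 [459.  81.  20.]
bend [557. 180.   5.]
tape [656. 230.  19.]
dr [664.  43.  14.]
```

View pics/crop0.png

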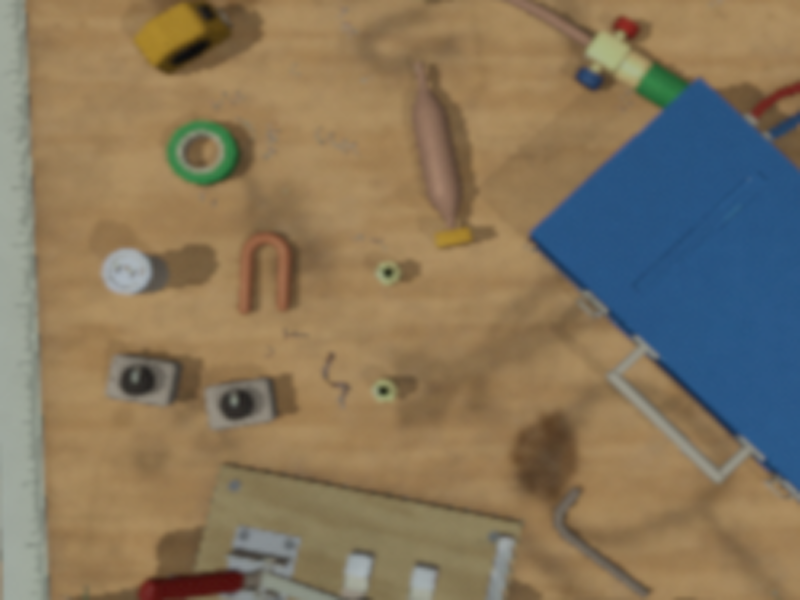

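The crop shows the parts clearly. Bar handle ends at about (342,255) and (374,289) in the full picture. Next: refine the handle with both cameras.

```bash
cat >> h.py <<'E'
def tri(a,b):
    A=[];B=[]
    for n,uv in(("top",a),("side",b)):
        K,R,t=cam(n); d=R.T@np.linalg.inv(K)@np.array([*uv,1.]); d/=np.linalg.norm(d); o=-R.T@t
        M=np.eye(3)-np.outer(d,d); A.append(M);B.append(M@o)
    A=np.vstack(A);B=np.hstack(B); x=np.linalg.lstsq(A,B,rcond=None)[0]; return x
YAW=np.deg2rad(-45.76); C=np.array([517.,-215.])
def case(x,y): return C+np.array([np.cos(YAW)*x-np.sin(YAW)*y,np.sin(YAW)*x+np.cos(YAW)*y])
E
python3 - <<'E'
from h import *
e=[ray("top",u,72)[:2] for u in((341.9,255),(374.4,289.3))]; print("bar ends",e,"mid",sum(e)/2,"len",np.linalg.norm(e[0]-e[1]))
print("expected",case(-124,0),case(-124,55),case(-124,-55))
for q in((-124,0,72),(-124,55,72),(-124,-55,72)): print(proj("top",[*case(*q[:2]),72]),proj("side",[*case(*q[:2]),72]))
im=cv2.imread("pics/side0.png"); cv2.imwrite("pics/crop1.png",cv2.resize(im[155:245,260:430],None,fx=4.7,fy=4.7,interpolation=cv2.INTER_CUBIC))
E
```

```text
bar ends [array([471.10229927, -91.71565698]), array([ 390.79320049, -167.5737069 ])] mid [ 430.94774988 -129.64468194] len 110.47169358807906
expected [ 430.48948656 -126.16345873] [469.89279116 -87.79186003] [ 391.08618197 -164.53505743]
[356.62599366 272.29613929] [386.08791055 194.84361931]
[340.24906744 255.52133354] [371.41753096 199.71461496]
[373.10937422 289.1799857 ] [399.86831483 190.26812153]
```

View pics/crop1.png

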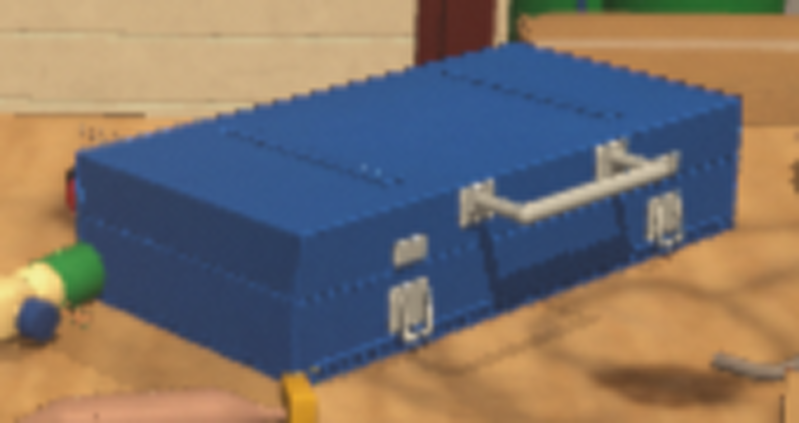

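{"api": "arm_command", "payload": {
  "steps": [
    [85,0.25,-0.72,0,0,0,-1],
    [85,0.25,-0.72,0,0,0,-1],
    [85,0.25,-0.72,0,0,0,-1],
    [60,0.25,-0.72,0,0,0,-1],
    [60,0.25,-0.72,0,0,0,-1],
    [60,0.25,-0.72,0,0,0,-1],
    [60,0.25,-0.72,0,0,0,-1],
    [60,0.25,-0.72,0,0,0,-1]
  ]
}}

```text
time_s: 1.1
tcp_pos: [305.0, 238.5, 231.4]
orientation: [-0.0, 0.514, 0.858, 0.0]
ft_force: [0.5, 0.3, -0.7]
width: 0.703
grasp_force: 0.0
```

{"api": "arm_command", "payload": {
  "steps": [
    [32,0.25,-0.72,-0.1,0,0,-1],
    [32,0.25,-0.72,-0.1,0,0,-1],
    [32,0.25,-0.72,-0.1,0,0,-1],
    [32,0.25,-0.72,-0.1,0,0,-1],
    [32,0.25,-0.72,-0.1,0,0,-1],
    [32,0.25,-0.72,-0.1,0,0,-1],
    [32,0.25,-0.72,-0.1,0,0,-1],
    [32,0.25,-0.72,-0.1,0,0,-1]
  ]
}}

```text
time_s: 2.1
tcp_pos: [430.2, -120.6, 180.8]
orientation: [-0.001, 0.802, 0.597, -0.0]
ft_force: [0.2, 0.8, -1.4]
width: 0.372
grasp_force: 0.0
```

{"api": "arm_command", "payload": {
  "steps": [
    [32,0,0,0,0,0,-0.65],
    [32,0,0,0,0,0,-0.65],
    [32,0,0,0,0,0,-0.65],
    [32,0,0,0,0,0,-0.65],
    [32,0,0,0,0,0,-0.65]
  ]
}}

```text
time_s: 2.72
tcp_pos: [429.8, -120.2, 181.4]
orientation: [-0.0, 0.926, 0.377, 0.0]
ft_force: [-0.1, -0.6, -0.4]
width: 0.374
grasp_force: 0.0
```

```bash
cat >> h.py <<'E'
def go(x=None,y=None,z=None,yaw=None):
    s=manip.observe(); p=np.array(s["tcp_pos"]); w,a,b,c=s["orientation"]
    from scipy.spatial.transform import Rotation as Ro
    Y=Ro.from_quat([a,b,c,w]).as_matrix(); cy=np.rad2deg(np.arctan2(Y[1,1],Y[0,1]))
    print("t",round(s["time_s"],2),"tcp",p.round(1),"closeyaw",round(cy,1),"toolz",Y[:,2].round(3),"w",round(s["width"]*85.4,1),"grip",np.round(s["grasp_force"],1),"F",np.round(s["ft_force"],1),"j6",round(s["joint_pos"][5],2))
    q=[x,y,z]; print(" shift/500:",[None if v is None else round((v-p[i])/500,3) for i,v in enumerate(q)])
    if yaw is not None: print(" turn/45:",round(((yaw-cy+90)%180-90)/45,3))
E
python3 - <<'E'
from h import *
go(429,-126,53,-45.8)
E
```

```text
t 2.73 tcp [ 429.8 -120.2  181.4] closeyaw -45.7 toolz [ 0.  0. -1.] w 31.9 grip 0.0 F [-0.1 -0.6 -0.4] j6 0.52
 shift/500: [np.float64(-0.002), np.float64(-0.012), np.float64(-0.257)]
 turn/45: -0.002
```

{"api": "arm_command", "payload": {
  "steps": [
    [32,0,-0.012,-0.1,0,0,0],
    [32,0,-0.012,-0.2,0,0,0],
    [32,0,-0.012,-0.255,0,0,0],
    [32,0,-0.012,-0.255,0,0,0],
    [32,0,-0.012,-0.255,0,0,0]
  ]
}}

```text
time_s: 3.35
tcp_pos: [430.5, -127.4, 54.7]
orientation: [0.0, 0.927, 0.375, 0.0]
ft_force: [-0.3, 0.6, 0.5]
width: 0.373
grasp_force: 0.0
```

```bash
python3 - <<'E'
from h import *
go(431,-128,53); a=snap("top","t1");b=snap("side","s1")
A=cv2.resize(a[220:320,310:430],(480,400));B=cv2.resize(b[130:230,330:450],(480,400))
cv2.imwrite("pics/c2.png",cv2.resize(np.hstack([A,B]),(800,333)))
E
```

```text
t 3.35 tcp [ 430.5 -127.4   54.7] closeyaw -45.9 toolz [ 0.001 -0.    -1.   ] w 31.8 grip 0.0 F [-0.3  0.6  0.5] j6 0.51
 shift/500: [np.float64(0.001), np.float64(-0.001), np.float64(-0.003)]
```

View pics/c2.png

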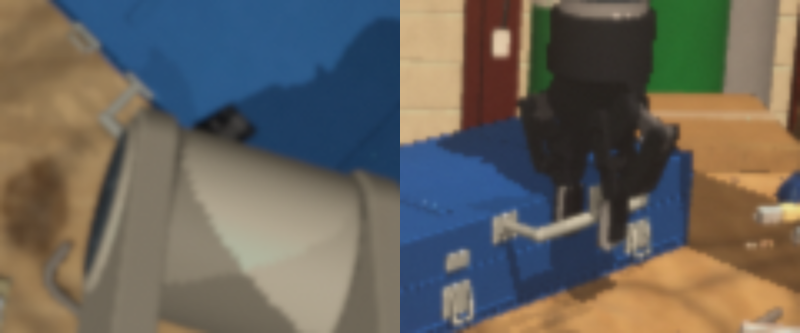

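{"api": "arm_command", "payload": {
  "steps": [
    [0,0,0,0,0,0,0],
    [0,0,0,0,0,0,0],
    [0,0,0,0,0,0,0],
    [0,0,0,0,0,0,0]
  ],
  "squeeze": 40
}}

```text
time_s: 3.95
tcp_pos: [431.9, -128.8, 55.0]
orientation: [0.002, 0.927, 0.375, 0.002]
ft_force: [2.4, -7.3, 1.9]
width: 0.096
grasp_force: 39.1
```

```bash
python3 - <<'E'
from h import *
go()
for th in np.linspace(103/12,103,12):
    a=np.deg2rad(th+6.93); dx=214-215.57*np.cos(a); dz=215.57*np.sin(a)-26
    print([0]+[round(v/500,3) for v in (dx*np.cos(YAW),dx*np.sin(YAW),dz)]+[0,0,0],end=", ")
E
```

```text
t 3.95 tcp [ 431.9 -128.8   55. ] closeyaw -45.9 toolz [ 0.004 -0.002 -1.   ] w 8.2 grip 39.1 F [ 2.4 -7.3  1.9] j6 0.51
 shift/500: [None, None, None]
[0, np.float64(0.009), np.float64(-0.009), np.float64(0.063), 0, 0, 0], [0, np.float64(0.024), np.float64(-0.025), np.float64(0.124), 0, 0, 0], [0, np.float64(0.045), np.float64(-0.047), np.float64(0.181), 0, 0, 0], [0, np.float64(0.072), np.float64(-0.074), np.float64(0.232), 0, 0, 0], [0, np.float64(0.105), np.float64(-0.107), np.float64(0.278), 0, 0, 0], [0, np.float64(0.141), np.float64(-0.145), np.float64(0.315), 0, 0, 0], [0, np.float64(0.181), np.float64(-0.186), np.float64(0.345), 0, 0, 0], [0, np.float64(0.224), np.float64(-0.23), np.float64(0.366), 0, 0, 0], [0, np.float64(0.268), np.float64(-0.275), np.float64(0.377), 0, 0, 0], [0, np.float64(0.313), np.float64(-0.322), np.float64(0.379), 0, 0, 0], [0, np.float64(0.358), np.float64(-0.367), np.float64(0.371), 0, 0, 0], [0, np.float64(0.401), np.float64(-0.412), np.float64(0.353), 0, 0, 0],
```

{"api": "arm_command", "payload": {
  "steps": [
    [0,0.011,-0.012,0.063,0,0,0],
    [0,0.026,-0.028,0.124,0,0,0],
    [0,0.047,-0.05,0.181,0,0,0],
    [0,0.074,-0.077,0.232,0,0,0],
    [0,0.107,-0.11,0.278,0,0,0]
  ]
}}

```text
time_s: 4.58
tcp_pos: [481.5, -180.1, 193.9]
orientation: [-0.003, 0.927, 0.375, -0.001]
ft_force: [-2.2, 8.8, 0.3]
width: 0.1
grasp_force: 39.1
```

{"api": "arm_command", "payload": {
  "steps": [
    [0,0.036,-0.038,0.037,0,0,0],
    [0,0.076,-0.079,0.067,0,0,0],
    [0,0.119,-0.122,0.088,0,0,0],
    [0,0.163,-0.168,0.099,0,0,0],
    [0,0.208,-0.215,0.101,0,0,0],
    [0,0.253,-0.26,0.093,0,0,0],
    [0,0.296,-0.305,0.075,0,0,0],
    [0,0.296,-0.305,0.075,0,0,0],
    [0,0.296,-0.305,0.075,0,0,0]
  ]
}}

```text
time_s: 5.7
tcp_pos: [631.9, -335.3, 231.0]
orientation: [0.001, 0.927, 0.375, 0.001]
ft_force: [1.4, -0.6, 1.9]
width: 0.095
grasp_force: 43.8
```

```bash
python3 - <<'E'
from h import *
go(); snap("side","s2")
E
```

```text
t 5.7 tcp [ 631.9 -335.3  231. ] closeyaw -46.0 toolz [ 0.002 -0.001 -1.   ] w 8.1 grip 43.8 F [ 1.4 -0.6  1.9] j6 0.31
 shift/500: [None, None, None]
```

View pics/s2.png

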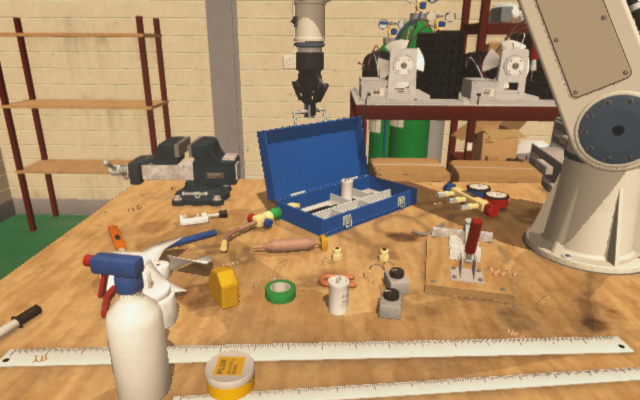

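{"api": "arm_command", "payload": {
  "steps": [
    [36,0,0,0,0,0,0],
    [36,0,0,0,0,0,0],
    [36,0,0,0,0,0,0],
    [36,0,0,0.1,0,0,0],
    [36,0,0,0.2,0,0,0],
    [36,0,0,0.3,0,0,0],
    [36,-0.1,0.1,0.35,0,0,0],
    [36,-0.2,0.2,0.35,0,0,0],
    [36,-0.3,0.3,0.35,0,0,0],
    [36,-0.4,0.4,0.35,0,0,0.3],
    [36,-0.5,0.5,0.35,0,0,0.5],
    [36,-0.6,0.6,0.35,0,0,0.7]
  ]
}}

```text
time_s: 7.25
tcp_pos: [366.9, -71.2, 405.2]
orientation: [0.0, 0.789, 0.615, 0.0]
ft_force: [1.2, 0.9, -0.1]
width: 0.423
grasp_force: 0.0
```

```bash
python3 - <<'E'
from h import *
go(); a=snap("top","t3")
cv2.imwrite("pics/t3c.png",cv2.resize(a[120:330,150:490],None,fx=2.35,fy=2.35,interpolation=cv2.INTER_CUBIC))
E
```

```text
t 7.25 tcp [366.9 -71.2 405.2] closeyaw -14.2 toolz [ 0.  0. -1.] w 36.1 grip 0.0 F [ 1.2  0.9 -0.1] j6 0.05
 shift/500: [None, None, None]
```

View pics/t3c.png

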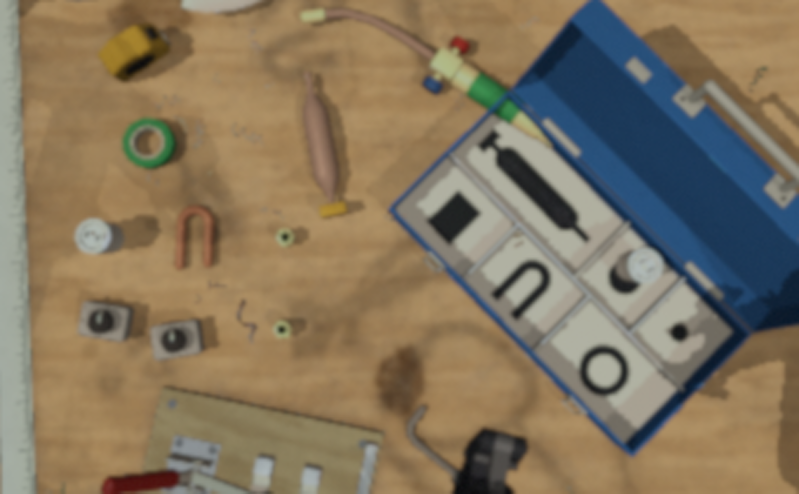

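Lid rests open; only the capacitor is in the kit (crop ~(640,268)), so drier, thermostat, bend, nut and tape are needed. All bench parts are where they were at first.

```bash
python3 - <<'E'
from h import *
a=cv2.imread("pics/t3.png");h=cv2.cvtColor(a,cv2.COLOR_BGR2HSV)
f=lambda x,y:(150+x/2.35,120+y/2.35)
for n,p in dict(drier=(320,140),dtag=(333,209),bendl=(182,245),bendtop=(197,210),nut1=(277,236),nut2=(290,329),th=(85,320),tape=(130,145),wood=(250,280),wood2=(360,300),wood3=(240,150)).items():
    u,v=f(*p); print(n,h[int(v),int(u)],end="; ")
print()
bays=dict(drier=(43.75,83),cap=(43.75,-53),nut=(43.75,-136),th=(-43.75,124),bend=(-43.75,17),tape=(-43.75,-107))
obs=dict(drier=(540,185),th=(453,217),bend=(525,290),tape=(604,370),nut=(680,332))
for k,p in obs.items(): print(k,case(*bays[k]).round(1),ray("top",f(*p),4)[:2].round(1))
# interior floor light/walls: inner rectangle of pale floor
m=cv2.inRange(h,(0,0,90),(40,90,255)); k=np.zeros_like(m);cv2.fillConvexPoly(k,np.array([(372,160),(318,209),(418,312),(470,262)]),255)
cv2.imwrite("pics/m.png",m&k)
E
```

```text
drier [ 12  87 147]; dtag [ 21 182 168]; bendl [ 11 137 138]; bendtop [ 11 139 138]; nut1 [ 23  82 156]; nut2 [ 24  92 136]; th [ 20  35 132]; tape [ 46  64 132]; wood [ 17 108 166]; wood2 [ 17 113 133]; wood3 [ 17 111 167]; 
drier [ 607.  -188.4] [ 611.3 -195.8]
th [575.3 -97.1] [ 576.4 -100. ]
bend [ 498.7 -171.8] [ 496.8 -177.5]
tape [ 409.8 -258.3] [ 410.8 -261.6]
nut [ 450.1 -341.2] [ 451.  -345.2]
```

```bash
sed -i 's/C=np.array(\[517.,-215.\])/C=np.array([518.4,-217.6])/' h.py; cat >> h.py <<'E'
ROI=(150,130,318,280)
def rect(c,z):
    P=np.array([ray("top",p[0],z)[:2] for p in c],np.float32); (x,y),(w,h),a=cv2.minAreaRect(P)
    if w<h: w,h,a=h,w,a+90
    return dict(c=(round(x,1),round(y,1)),size=(round(w),round(h)),long_yaw=round((a+90)%180-90,1),px=c.mean(0)[0].round().tolist())
def find(im):
    for n,lo,hi,z,am in(("copper",(5,60,60),(14,200,255),8,100),("green",(50,90,40),(85,255,255),15,60),("yellow",(19,140,100),(26,255,255),10,8),("pale nut",(22,50,90),(34,125,255),22,12),("grey th",(0,0,60),(30,62,160),26,100)):
        for c in blobs(im,lo,hi,am,ROI)[:6]: print(n,rect(c,z))
E
python3 - <<'E'
from h import *
find(cv2.imread("pics/t3.png"))
E
```

```text
copper {'c': (666.8, 47.6), 'size': (141, 28), 'long_yaw': 11.4, 'px': [285.0, 177.0]}
copper {'c': (555.9, 180.2), 'size': (69, 42), 'long_yaw': -2.1, 'px': [233.0, 220.0]}
green {'c': (657.6, 229.6), 'size': (53, 49), 'long_yaw': 90.0, 'px': [213.0, 180.0]}
yellow {'c': (763.4, 261.9), 'size': (57, 36), 'long_yaw': -53.4, 'px': [203.0, 140.0]}
yellow {'c': (585.5, 31.4), 'size': (30, 15), 'long_yaw': -74.1, 'px': [291.0, 209.0]}
pale nut {'c': (458.3, 84.8), 'size': (17, 17), 'long_yaw': 89.8, 'px': [270.0, 260.0]}
pale nut {'c': (555.2, 83.1), 'size': (18, 18), 'long_yaw': 0.4, 'px': [271.0, 221.0]}
grey th {'c': (467.1, 269.9), 'size': (51, 36), 'long_yaw': 80.2, 'px': [194.0, 256.0]}
grey th {'c': (447.7, 195.0), 'size': (51, 35), 'long_yaw': -80.0, 'px': [225.0, 264.0]}
```

{"api": "arm_command", "payload": {
  "steps": [
    [50,0.6,0.2,-0.1,0,0,-1],
    [50,0.6,0.2,-0.2,0,0,-1],
    [50,0.6,0.2,-0.4,0,0,-1],
    [50,0.6,0.2,-0.5,0,0,-1],
    [50,0.6,0.2,-0.5,0,0,-1],
    [50,0.6,0.2,-0.5,0,0,-1],
    [50,0.6,0.2,-0.5,0,0,-1],
    [50,0.6,0.2,-0.5,0,0,-1],
    [50,0.6,0.2,-0.5,0,0,-1]
  ]
}}

```text
time_s: 8.43
tcp_pos: [668.5, 27.5, 155.8]
orientation: [0.0, 0.965, 0.263, -0.0]
ft_force: [0.3, 0.1, 0.4]
width: 0.587
grasp_force: 0.0
```

```bash
python3 - <<'E'
from h import *
go(657,46,2,-78.6)
E
```

```text
t 8.43 tcp [668.5  27.5 155.8] closeyaw -59.5 toolz [-0. -0. -1.] w 50.1 grip 0.0 F [0.3 0.1 0.4] j6 1.08
 shift/500: [np.float64(-0.023), np.float64(0.037), np.float64(-0.308)]
 turn/45: -0.425
```

{"api": "arm_command", "payload": {
  "steps": [
    [50,-0.023,0.037,-0.1,0,0,-0.2],
    [50,-0.023,0.037,-0.15,0,0,-0.425],
    [50,-0.023,0.037,-0.15,0,0,-0.425],
    [50,-0.023,0.037,-0.23,0,0,-0.425],
    [50,-0.023,0.037,-0.306,0,0,-0.425],
    [50,-0.023,0.037,-0.306,0,0,-0.425],
    [0,-0.023,0.037,-0.306,0,0,-0.425],
    [0,-0.023,0.037,-0.306,0,0,-0.425],
    [0,-0.023,0.037,-0.306,0,0,-0.425],
    [0,-0.023,0.037,-0.306,0,0,-0.425]
  ],
  "squeeze": 60
}}

```text
time_s: 9.68
tcp_pos: [659.2, 46.1, 5.3]
orientation: [0.0, 0.995, 0.1, 0.002]
ft_force: [-0.5, -0.9, 7.3]
width: 0.329
grasp_force: 59.0
```

```bash
python3 - <<'E'
from h import *
go(*case(43.75,83),130,-45.8); print(case(43.75,83))
E
```

```text
t 9.68 tcp [659.2  46.1   5.3] closeyaw -78.5 toolz [ 0.004  0.    -1.   ] w 28.1 grip 59.0 F [-0.5 -0.9  7.3] j6 1.44
 shift/500: [np.float64(-0.102), np.float64(-0.474), np.float64(0.249)]
 turn/45: 0.728
[ 608.38603136 -191.03730698]
```

{"api": "arm_command", "payload": {
  "steps": [
    [0,0,0,0.1,0,0,0],
    [0,0,0,0.2,0,0,0.1],
    [0,-0.02,-0.1,0.26,0,0,0.3],
    [0,-0.05,-0.2,0.26,0,0,0.5],
    [0,-0.08,-0.3,0.26,0,0,0.73],
    [0,-0.1,-0.4,0.26,0,0,0.73],
    [0,-0.102,-0.474,0.26,0,0,0.73],
    [0,-0.102,-0.474,0.25,0,0,0.73],
    [0,-0.102,-0.474,0.25,0,0,0.73]
  ]
}}

```text
time_s: 10.8
tcp_pos: [606.1, -190.5, 127.8]
orientation: [-0.0, 0.926, 0.377, 0.0]
ft_force: [0.5, 0.5, -0.7]
width: 0.323
grasp_force: 60.0
```

```bash
python3 - <<'E'
from h import *
go(*case(43.75,83),9,-45.8);snap("top","t4");b=snap("side","s4")
cv2.imwrite("pics/s4c.png",cv2.resize(b[80:260,230:440],None,fx=3,fy=3))
E
```

```text
t 10.8 tcp [ 606.1 -190.5  127.8] closeyaw -45.8 toolz [ 0.  0. -1.] w 27.6 grip 60.0 F [ 0.5  0.5 -0.7] j6 0.49
 shift/500: [np.float64(0.005), np.float64(-0.001), np.float64(-0.238)]
 turn/45: -0.001
```

View pics/s4c.png

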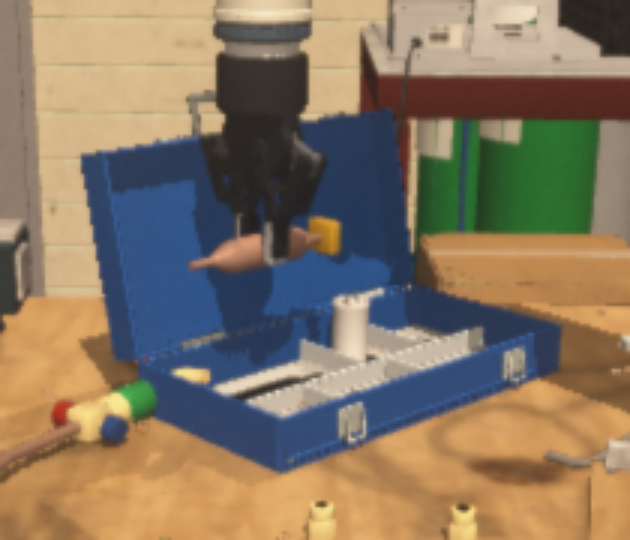

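Drier held firmly, parallel to the bay; a pale fitting (hose cone) shows near the bay's rear-left corner. Check where it lies.

```bash
python3 - <<'E'
from h import *
R=np.array([[np.cos(YAW),np.sin(YAW)],[-np.sin(YAW),np.cos(YAW)]])
for n,(a,b) in dict(tip=((150+548/2.35,120+142/2.35),(230+210/3,80+376/3)),mid=((150+535/2.35,120+125/2.35),(230+190/3,80+374/3))).items():
    x=tri(a,b); print(n,x.round(0),"case",(R@(x[:2]-C)).round(0),(np.array(proj("top",x))-a).round(1))
E
```

```text
tip [ 653. -204.   13.] case [ 84. 106.] [0.  1.7]
mid [ 670. -189.   20.] case [ 85. 129.] [0.  1.9]
```

{"api": "arm_command", "payload": {
  "steps": [
    [0,0,0.004,-0.08,0,0,0],
    [0,0,0.004,-0.16,0,0,0],
    [0,0,0.004,-0.21,0,0,0],
    [0,0,0.004,-0.236,0,0,0],
    [0,0,0.004,-0.236,0,0,0],
    [42,0,0.004,-0.236,0,0,0],
    [42,0,0.004,-0.236,0,0,0],
    [42,0,0.004,-0.236,0,0,0],
    [42,0,0.004,-0.1,0,0,0],
    [42,0,0.004,0.02,0,0,0],
    [42,0,0.004,0.1,0,0,0],
    [42,0,0.004,0.2,0,0,0]
  ]
}}

```text
time_s: 12.4
tcp_pos: [605.8, -188.8, 228.9]
orientation: [-0.0, 0.926, 0.377, -0.0]
ft_force: [-0.2, 0.4, -0.8]
width: 0.494
grasp_force: 0.0
```

{"api": "arm_command", "payload": {
  "steps": [
    [60,-0.1,0.1,0.05,0,0,-0.2],
    [60,-0.2,0.2,0.05,0,0,-0.4],
    [60,-0.3,0.35,0.05,0,0,-0.6],
    [60,-0.4,0.45,0.05,0,0,-0.8],
    [60,-0.5,0.5,0.05,0,0,-1],
    [60,-0.5,0.5,0.05,0,0,-1],
    [60,-0.5,0.5,0.05,0,0,-1]
  ]
}}

```text
time_s: 13.28
tcp_pos: [353.9, 62.3, 252.4]
orientation: [-0.0, 1.0, -0.005, 0.0]
ft_force: [0.0, 0.0, -0.3]
width: 0.703
grasp_force: 0.0
```

```bash
python3 - <<'E'
from h import *
go(447,195,130,10); a=snap("top","t5");find(a)
cv2.imwrite("pics/t5c.png",cv2.resize(a[120:330,150:490],None,fx=2.35,fy=2.35,interpolation=cv2.INTER_CUBIC))
E
```

```text
t 13.28 tcp [353.9  62.3 252.4] closeyaw -90.6 toolz [ 0.  0. -1.] w 60.0 grip 0.0 F [ 0.   0.  -0.3] j6 1.75
 shift/500: [np.float64(0.186), np.float64(0.265), np.float64(-0.245)]
 turn/45: -1.765
copper {'c': (555.9, 180.0), 'size': (69, 42), 'long_yaw': -2.3, 'px': [233.0, 220.0]}
green {'c': (657.6, 229.6), 'size': (53, 49), 'long_yaw': 90.0, 'px': [213.0, 180.0]}
yellow {'c': (762.9, 261.6), 'size': (57, 37), 'long_yaw': -50.7, 'px': [203.0, 141.0]}
pale nut {'c': (458.3, 84.8), 'size': (17, 17), 'long_yaw': 89.8, 'px': [270.0, 260.0]}
pale nut {'c': (555.2, 83.1), 'size': (18, 18), 'long_yaw': 0.4, 'px': [271.0, 221.0]}
grey th {'c': (467.0, 269.8), 'size': (52, 36), 'long_yaw': 80.4, 'px': [194.0, 256.0]}
grey th {'c': (447.6, 194.9), 'size': (51, 35), 'long_yaw': -80.7, 'px': [225.0, 264.0]}
```

View pics/t5c.png

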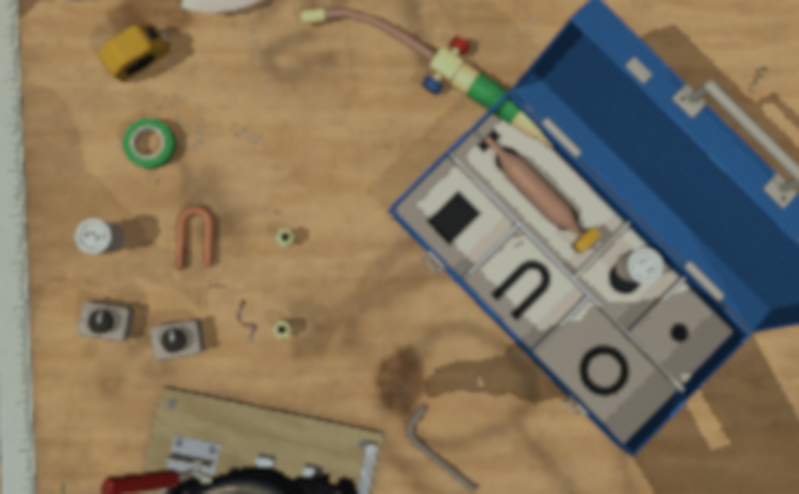

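Drier lies over its outline. Next the bend (legs along world x, centre 556,180).

{"api": "arm_command", "payload": {
  "steps": [
    [58,0.12,0.07,0,0,0,-0.03],
    [58,0.24,0.14,-0.05,0,0,-0.03],
    [58,0.35,0.2,-0.15,0,0,-0.03],
    [58,0.404,0.235,-0.25,0,0,-0.03],
    [58,0.404,0.235,-0.35,0,0,-0.03],
    [58,0.404,0.235,-0.45,0,0,-0.03],
    [58,0.404,0.235,-0.49,0,0,-0.03],
    [58,0.404,0.235,-0.49,0,0,-0.03]
  ],
  "squeeze": 50
}}

```text
time_s: 14.32
tcp_pos: [558.1, 177.9, 6.5]
orientation: [0.0, 1.0, -0.019, -0.001]
ft_force: [-0.3, -0.1, 0.9]
width: 0.683
grasp_force: 0.0
```

```bash
python3 - <<'E'
from h import *
go(556,180,0,-92)
E
```

```text
t 14.32 tcp [558.1 177.9   6.5] closeyaw -92.1 toolz [-0.002 -0.001 -1.   ] w 58.4 grip 0.0 F [-0.3 -0.1  0.9] j6 1.91
 shift/500: [np.float64(-0.004), np.float64(0.004), np.float64(-0.013)]
 turn/45: 0.003
```

{"api": "arm_command", "payload": {
  "steps": [
    [58,-0.004,0.004,-0.013,0,0,0],
    [58,-0.004,0.004,-0.013,0,0,0],
    [0,-0.004,0.004,-0.013,0,0,0],
    [0,-0.004,0.004,-0.013,0,0,0],
    [0,-0.004,0.004,-0.013,0,0,0],
    [0,-0.004,0.004,-0.013,0,0,0]
  ]
}}

```text
time_s: 15.08
tcp_pos: [557.0, 181.0, 2.5]
orientation: [-0.0, 1.0, -0.018, 0.001]
ft_force: [-1.4, -0.9, 9.3]
width: 0.462
grasp_force: 50.0
```

```bash
python3 - <<'E'
from h import *
go(*case(-43.75,17),130,-45.8+90); print(case(-43.75,17))
E
```

```text
t 15.07 tcp [557.  181.    2.5] closeyaw -92.1 toolz [ 0.002  0.001 -1.   ] w 39.4 grip 50.0 F [-1.4 -0.9  9.3] j6 1.92
 shift/500: [np.float64(-0.114), np.float64(-0.711), np.float64(0.255)]
 turn/45: -0.971
[ 500.05634064 -174.39614993]
```

{"api": "arm_command", "payload": {
  "steps": [
    [0,0,0,0.1,0,0,0],
    [0,0,0,0.2,0,0,0],
    [0,-0.01,-0.1,0.25,0,0,-0.2],
    [0,-0.03,-0.22,0.255,0,0,-0.4],
    [0,-0.05,-0.34,0.255,0,0,-0.6],
    [0,-0.07,-0.46,0.255,0,0,-0.8],
    [0,-0.09,-0.58,0.255,0,0,-0.97],
    [0,-0.114,-0.7,0.255,0,0,-0.97],
    [0,-0.114,-0.711,0.255,0,0,-0.97],
    [0,-0.114,-0.711,0.255,0,0,-0.97]
  ]
}}

```text
time_s: 16.32
tcp_pos: [499.3, -175.1, 128.7]
orientation: [-0.0, 0.921, -0.389, 0.0]
ft_force: [1.3, -0.1, -0.2]
width: 0.459
grasp_force: 51.3
```

```bash
python3 - <<'E'
from h import *
go(*case(-43.75,17),8,44.2)
E
```

```text
t 16.32 tcp [ 499.3 -175.1  128.7] closeyaw -135.8 toolz [ 0.001  0.    -1.   ] w 39.2 grip 51.3 F [ 1.3 -0.1 -0.2] j6 2.03
 shift/500: [np.float64(0.002), np.float64(0.001), np.float64(-0.241)]
 turn/45: 0.001
```

{"api": "arm_command", "payload": {
  "steps": [
    [0,0.002,0,-0.08,0,0,0],
    [0,0.002,0,-0.16,0,0,0],
    [0,0.002,0,-0.22,0,0,0],
    [0,0.002,0,-0.241,0,0,0],
    [0,0.002,0,-0.241,0,0,0],
    [56,0.002,0,-0.241,0,0,0],
    [56,0.002,0,-0.241,0,0,0],
    [56,0.002,0,-0.241,0,0,0],
    [56,0,0,-0.14,0,0,0],
    [56,0,0,-0.02,0,0,0],
    [56,0,0,0.08,0,0,0],
    [56,0,0,0.18,0,0,0]
  ]
}}

```text
time_s: 17.82
tcp_pos: [499.0, -174.8, 220.4]
orientation: [-0.0, 0.921, -0.389, 0.0]
ft_force: [0.4, -0.0, -0.3]
width: 0.656
grasp_force: 0.0
```

{"api": "arm_command", "payload": {
  "steps": [
    [68,-0.06,0.1,0.05,0,0,0.2],
    [68,-0.12,0.2,0.05,0,0,0.4],
    [68,-0.18,0.3,0.05,0,0,0.6],
    [68,-0.24,0.4,0.05,0,0,0.8],
    [68,-0.28,0.5,0.05,0,0,1],
    [68,-0.28,0.5,0.05,0,0,1],
    [68,-0.28,0.5,0.05,0,0,1]
  ]
}}

```text
time_s: 18.7
tcp_pos: [359.4, 75.1, 243.6]
orientation: [0.0, 1.0, -0.006, 0.0]
ft_force: [0.6, 1.5, 0.4]
width: 0.797
grasp_force: 0.0
```

```bash
python3 - <<'E'
from h import *
go(656.5,229.6,130); a=snap("top","t6");find(a)
cv2.imwrite("pics/t6c.png",cv2.resize(a[120:330,150:490],None,fx=2.35,fy=2.35,interpolation=cv2.INTER_CUBIC))
E
```

```text
t 18.7 tcp [359.4  75.1 243.6] closeyaw -90.7 toolz [ 0.001 -0.    -1.   ] w 68.1 grip 0.0 F [0.6 1.5 0.4] j6 1.79
 shift/500: [np.float64(0.594), np.float64(0.309), np.float64(-0.227)]
green {'c': (657.6, 229.6), 'size': (53, 49), 'long_yaw': 90.0, 'px': [213.0, 180.0]}
yellow {'c': (762.9, 261.6), 'size': (57, 37), 'long_yaw': -50.7, 'px': [203.0, 141.0]}
pale nut {'c': (458.3, 84.8), 'size': (17, 17), 'long_yaw': 89.8, 'px': [270.0, 260.0]}
pale nut {'c': (555.2, 83.1), 'size': (18, 18), 'long_yaw': 0.4, 'px': [271.0, 221.0]}
grey th {'c': (467.0, 269.8), 'size': (52, 36), 'long_yaw': 80.4, 'px': [194.0, 256.0]}
grey th {'c': (447.8, 195.0), 'size': (51, 35), 'long_yaw': -80.0, 'px': [225.0, 264.0]}
```

View pics/t6c.png

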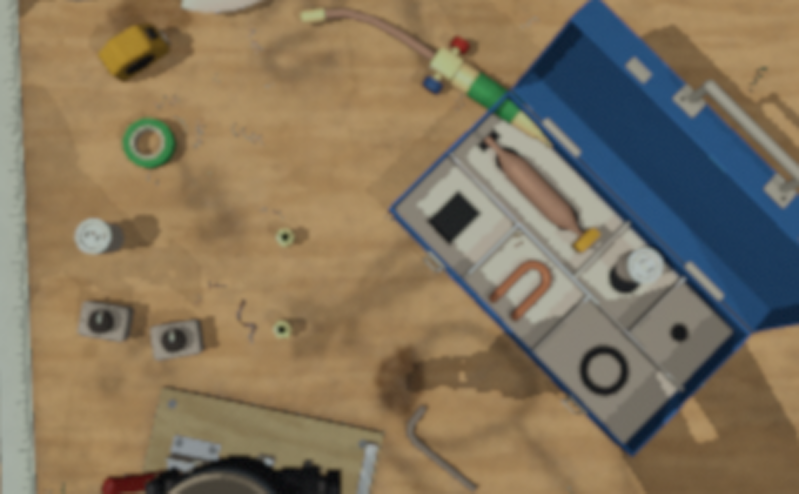

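Bend lies in its bay. Next the tape at (656,230).

{"api": "arm_command", "payload": {
  "steps": [
    [74,0.11,0.06,0,0,0,0],
    [74,0.22,0.12,0,0,0,0],
    [74,0.33,0.18,-0.05,0,0,0],
    [74,0.44,0.24,-0.1,0,0,0],
    [74,0.54,0.29,-0.2,0,0,0],
    [74,0.593,0.31,-0.3,0,0,0],
    [74,0.593,0.31,-0.36,0,0,0],
    [74,0.593,0.31,-0.36,0,0,0]
  ]
}}

```text
time_s: 19.75
tcp_pos: [654.2, 227.3, 58.6]
orientation: [0.001, 1.0, -0.008, -0.004]
ft_force: [-0.7, 0.1, 0.3]
width: 0.867
grasp_force: 0.0
```

```bash
python3 - <<'E'
from h import *
go(656,230,1)
b=snap("side","s7");print([ (c.mean(0)[0].round(0),cv2.contourArea(c)) for c in blobs(b,(55,90,40),(90,255,255),60,(200,250,400,330))],proj("side",[656,230,9]))
E
```

```text
t 19.75 tcp [654.2 227.3  58.6] closeyaw -90.9 toolz [-0.007 -0.003 -1.   ] w 74.1 grip 0.0 F [-0.7  0.1  0.3] j6 1.92
 shift/500: [np.float64(0.004), np.float64(0.005), np.float64(-0.115)]
[(array([281., 292.]), 265.5)] [280.66164596 289.69041109]
```

{"api": "arm_command", "payload": {
  "steps": [
    [74,0.004,0.005,-0.06,0,0,0],
    [74,0.004,0.005,-0.113,0,0,0],
    [74,0.004,0.005,-0.113,0,0,0],
    [0,0.004,0.005,-0.113,0,0,0],
    [0,0.004,0.005,-0.113,0,0,0],
    [0,0.004,0.005,-0.113,0,0,0],
    [0,0.004,0.005,-0.113,0,0,0]
  ]
}}

```text
time_s: 20.68
tcp_pos: [659.3, 232.8, 9.9]
orientation: [-0.0, 1.0, -0.007, 0.002]
ft_force: [-1.2, -2.0, 6.7]
width: 0.601
grasp_force: 51.1
```

```bash
python3 - <<'E'
from h import *
go(*case(-43.75,-107),130,44.2); print(case(-43.75,-107))
E
```

```text
t 20.68 tcp [659.3 232.8   9.9] closeyaw -90.8 toolz [ 0.003  0.001 -1.   ] w 51.3 grip 51.1 F [-1.2 -2.   6.7] j6 1.92
 shift/500: [np.float64(-0.496), np.float64(-0.987), np.float64(0.24)]
 turn/45: -1.001
[ 411.21979936 -260.90666336]
```

{"api": "arm_command", "payload": {
  "steps": [
    [74,0,0,0,0,0,0],
    [74,0,0,0,0,0,0],
    [74,-0.003,-0.003,-0.014,0,0,0],
    [74,-0.003,-0.003,-0.014,0,0,0],
    [0,-0.003,-0.003,-0.014,0,0,0],
    [0,-0.003,-0.003,-0.014,0,0,0],
    [0,-0.003,-0.003,-0.014,0,0,0],
    [0,-0.003,-0.003,-0.014,0,0,0]
  ]
}}

```text
time_s: 21.68
tcp_pos: [656.5, 231.3, 0.0]
orientation: [-0.0, 1.0, -0.006, 0.0]
ft_force: [0.2, 0.7, 2.7]
width: 0.615
grasp_force: 52.5
```

```bash
python3 - <<'E'
from h import *
go(*case(-43.75,-107),130,44.2)
E
```

```text
t 21.68 tcp [656.5 231.3   0. ] closeyaw -90.7 toolz [ 0.001  0.    -1.   ] w 52.5 grip 52.5 F [0.2 0.7 2.7] j6 1.92
 shift/500: [np.float64(-0.491), np.float64(-0.984), np.float64(0.26)]
 turn/45: -1.001
```

{"api": "arm_command", "payload": {
  "steps": [
    [0,0,0,0.11,0,0,0],
    [0,0,0,0.22,0,0,0],
    [0,-0.04,-0.08,0.27,0,0,-0.15],
    [0,-0.09,-0.18,0.27,0,0,-0.3],
    [0,-0.14,-0.28,0.27,0,0,-0.5],
    [0,-0.19,-0.38,0.27,0,0,-0.7],
    [0,-0.24,-0.48,0.27,0,0,-0.85],
    [0,-0.29,-0.58,0.27,0,0,-1],
    [0,-0.34,-0.68,0.27,0,0,-1],
    [0,-0.39,-0.78,0.27,0,0,-1],
    [0,-0.44,-0.88,0.26,0,0,-1],
    [0,-0.491,-0.984,0.26,0,0,-1]
  ]
}}

```text
time_s: 23.18
tcp_pos: [409.5, -262.1, 129.5]
orientation: [-0.0, 0.921, -0.389, -0.0]
ft_force: [-0.2, -0.8, 0.4]
width: 0.61
grasp_force: 52.8
```

{"api": "arm_command", "payload": {
  "steps": [
    [0,0,0,0,0,0,0],
    [0,0,0,0,0,0,0]
  ]
}}

```text
time_s: 23.42
tcp_pos: [410.5, -260.7, 129.6]
orientation: [-0.0, 0.921, -0.389, -0.0]
ft_force: [-0.1, 0.9, -0.5]
width: 0.606
grasp_force: 52.8
```

```bash
python3 - <<'E'
from h import *
go(*case(-43.75,-107),6,44.2)
E
```

```text
t 23.43 tcp [ 410.5 -260.7  129.6] closeyaw -135.8 toolz [-0.     0.001 -1.   ] w 51.7 grip 52.8 F [-0.1  0.9 -0.5] j6 1.8
 shift/500: [np.float64(0.002), np.float64(-0.0), np.float64(-0.247)]
 turn/45: 0.0
```

{"api": "arm_command", "payload": {
  "steps": [
    [0,0.002,0,-0.08,0,0,0],
    [0,0.002,0,-0.16,0,0,0],
    [0,0.002,0,-0.22,0,0,0],
    [0,0.002,0,-0.247,0,0,0],
    [0,0.002,0,-0.247,0,0,0],
    [70,0.002,0,-0.247,0,0,0],
    [70,0.002,0,-0.247,0,0,0],
    [70,0.002,0,-0.247,0,0,0],
    [70,0,0,-0.14,0,0,0],
    [70,0,0,-0.02,0,0,0],
    [70,0,0,0.08,0,0,0],
    [70,0,0,0.18,0,0,0]
  ]
}}

```text
time_s: 24.92
tcp_pos: [410.5, -260.8, 222.0]
orientation: [0.0, 0.921, -0.389, 0.001]
ft_force: [0.2, -0.9, -0.4]
width: 0.819
grasp_force: 0.0
```

{"api": "arm_command", "payload": {
  "steps": [
    [40,-0.04,0.12,0,0,0,0.2],
    [40,-0.08,0.24,0,0,0,0.4],
    [40,-0.1,0.36,0,0,0,0.6],
    [40,-0.1,0.48,0,0,0,0.8],
    [40,-0.1,0.6,0,0,0,1],
    [40,-0.1,0.67,0,0,0,1],
    [40,-0.1,0.67,0,0,0,1],
    [40,-0.1,0.67,0,0,0,1]
  ]
}}

```text
time_s: 25.92
tcp_pos: [360.6, 73.8, 219.9]
orientation: [0.0, 1.0, -0.006, 0.0]
ft_force: [0.9, -0.3, -0.2]
width: 0.465
grasp_force: 0.0
```

```bash
python3 - <<'E'
from h import *
go(555.5,83.1,60); a=snap("top","t8");find(a)
R=np.array([[np.cos(YAW),np.sin(YAW)],[-np.sin(YAW),np.cos(YAW)]])
for nm,lo,hi in(("green",(50,90,40),(85,255,255)),("copper",(5,60,60),(14,200,255))):
    for c in blobs(a,lo,hi,60,(330,150,475,320))[:3]:
        r=rect(c,15); print(nm,r,"case",(R@(np.array(r["c"])-C)).round(0))
E
```

```text
t 25.93 tcp [360.6  73.8 219.9] closeyaw -90.7 toolz [ 0. -0. -1.] w 39.7 grip 0.0 F [ 0.9 -0.3 -0.2] j6 1.78
 shift/500: [np.float64(0.39), np.float64(0.019), np.float64(-0.32)]
yellow {'c': (762.9, 261.6), 'size': (57, 37), 'long_yaw': -50.7, 'px': [203.0, 141.0]}
pale nut {'c': (458.3, 84.8), 'size': (17, 17), 'long_yaw': 89.8, 'px': [270.0, 260.0]}
pale nut {'c': (555.2, 83.1), 'size': (18, 18), 'long_yaw': 0.4, 'px': [271.0, 221.0]}
grey th {'c': (467.1, 269.7), 'size': (52, 36), 'long_yaw': 79.6, 'px': [194.0, 256.0]}
grey th {'c': (447.8, 195.0), 'size': (51, 35), 'long_yaw': -80.0, 'px': [225.0, 264.0]}
green {'c': (413.1, -261.4), 'size': (50, 50), 'long_yaw': 88.8, 'px': [408.0, 277.0]} case [ -42. -106.]
green {'c': (713.9, -135.7), 'size': (34, 29), 'long_yaw': 55.7, 'px': [356.0, 158.0]} case [ 78. 197.]
copper {'c': (610.5, -184.7), 'size': (144, 27), 'long_yaw': 44.4, 'px': [376.0, 198.0]} case [41. 89.]
copper {'c': (500.1, -172.9), 'size': (68, 41), 'long_yaw': -45.4, 'px': [372.0, 242.0]} case [-45.  18.]
```

Tape, bend and drier are all in their bays. Nut next.

{"api": "arm_command", "payload": {
  "steps": [
    [40,0.12,0.01,0,0,0,0],
    [40,0.24,0.02,-0.05,0,0,0],
    [40,0.35,0.02,-0.15,0,0,0],
    [40,0.39,0.02,-0.25,0,0,0],
    [40,0.39,0.02,-0.33,0,0,0],
    [40,0.39,0.02,-0.33,0,0,0],
    [40,0.39,0.02,-0.4,0,0,0],
    [40,0.39,0.02,-0.434,0,0,0],
    [40,0.39,0.02,-0.434,0,0,0],
    [40,0.39,0.02,-0.434,0,0,0]
  ],
  "squeeze": 40
}}

```text
time_s: 27.22
tcp_pos: [556.6, 84.2, 4.2]
orientation: [-0.0, 1.0, -0.007, 0.001]
ft_force: [-0.6, -0.3, 0.7]
width: 0.467
grasp_force: 0.0
```

{"api": "arm_command", "payload": {
  "steps": [
    [0,0,0,0,0,0,0],
    [0,0,0,0,0,0,0],
    [0,0,0,0,0,0,0],
    [0,0,0,0,0,0,0]
  ]
}}

```text
time_s: 27.72
tcp_pos: [556.6, 84.3, 4.1]
orientation: [-0.0, 1.0, -0.006, 0.001]
ft_force: [-1.4, -0.7, 7.7]
width: 0.203
grasp_force: 38.8
```

```bash
python3 - <<'E'
from h import *
go(*case(42,-138),130,-45.8)
E
```

```text
t 27.73 tcp [556.6  84.3   4.1] closeyaw -90.7 toolz [ 0.002  0.    -1.   ] w 17.3 grip 38.8 F [-1.4 -0.7  7.7] j6 1.73
 shift/500: [np.float64(-0.215), np.float64(-0.857), np.float64(0.252)]
 turn/45: 0.999
```

{"api": "arm_command", "payload": {
  "steps": [
    [0,0,0,0.1,0,0,0],
    [0,0,0,0.2,0,0,0],
    [0,-0.02,-0.08,0.28,0,0,0.2],
    [0,-0.05,-0.2,0.28,0,0,0.4],
    [0,-0.08,-0.31,0.28,0,0,0.6],
    [0,-0.11,-0.42,0.28,0,0,0.8],
    [0,-0.13,-0.53,0.28,0,0,1],
    [0,-0.16,-0.64,0.28,0,0,1],
    [0,-0.19,-0.75,0.28,0,0,1],
    [0,-0.215,-0.857,0.26,0,0,1],
    [0,-0.215,-0.857,0.25,0,0,1],
    [0,-0.215,-0.857,0.25,0,0,1]
  ]
}}

```text
time_s: 29.22
tcp_pos: [447.7, -343.9, 127.6]
orientation: [-0.001, 0.927, 0.376, -0.0]
ft_force: [0.3, -0.1, 0.0]
width: 0.206
grasp_force: 39.3
```

```bash
python3 - <<'E'
from h import *
go(*case(42,-138),10,-45.8)
E
```

```text
t 29.23 tcp [ 447.7 -343.9  127.6] closeyaw -45.8 toolz [-0.001  0.001 -1.   ] w 17.6 grip 39.3 F [ 0.3 -0.1  0. ] j6 0.14
 shift/500: [np.float64(0.002), np.float64(-0.0), np.float64(-0.235)]
 turn/45: -0.0
```

{"api": "arm_command", "payload": {
  "steps": [
    [0,0.002,0,-0.08,0,0,0],
    [0,0.002,0,-0.16,0,0,0],
    [0,0.002,0,-0.21,0,0,0],
    [0,0.002,0,-0.236,0,0,0],
    [0,0.002,0,-0.236,0,0,0],
    [34,0.002,0,-0.236,0,0,0],
    [34,0.002,0,-0.236,0,0,0],
    [34,0.002,0,-0.236,0,0,0],
    [34,0,0,-0.14,0,0,0],
    [34,0,0,-0.02,0,0,0],
    [34,0,0,0.08,0,0,0],
    [34,0,0,0.18,0,0,0]
  ]
}}

```text
time_s: 30.72
tcp_pos: [448.0, -344.3, 219.9]
orientation: [0.0, 0.926, 0.377, 0.0]
ft_force: [0.9, -0.9, -0.8]
width: 0.399
grasp_force: 0.0
```

{"api": "arm_command", "payload": {
  "steps": [
    [55,-0.04,0.12,0.05,0,0,0.2],
    [55,-0.08,0.24,0.05,0,0,0.4],
    [55,-0.12,0.36,0.05,0,0,0.6],
    [55,-0.16,0.48,0.05,0,0,0.8],
    [55,-0.18,0.6,0.05,0,0,0.8],
    [55,-0.18,0.72,0.05,0,0,0.8],
    [55,-0.18,0.84,0.05,0,0,0.8],
    [55,-0.18,0.96,0.05,0,0,0.8],
    [55,-0.18,1,0.05,0,0,0.8],
    [55,-0.18,1,0.05,0,0,0.8]
  ]
}}

```text
time_s: 31.98
tcp_pos: [358.0, 156.7, 242.9]
orientation: [0.0, 0.764, 0.646, 0.0]
ft_force: [1.0, 0.3, 0.2]
width: 0.649
grasp_force: 0.0
```

```bash
python3 - <<'E'
from h import *
a=snap("top","t9");find(a); go(466.5,268.5,3,-10)
cv2.imwrite("pics/t9c.png",cv2.resize(a[120:330,150:490],None,fx=2.35,fy=2.35,interpolation=cv2.INTER_CUBIC))
E
```

```text
yellow {'c': (762.9, 261.6), 'size': (57, 37), 'long_yaw': -50.7, 'px': [203.0, 141.0]}
pale nut {'c': (458.3, 84.8), 'size': (17, 17), 'long_yaw': 89.8, 'px': [270.0, 260.0]}
grey th {'c': (467.1, 269.9), 'size': (51, 36), 'long_yaw': 80.2, 'px': [194.0, 256.0]}
grey th {'c': (447.6, 194.9), 'size': (51, 35), 'long_yaw': -80.7, 'px': [225.0, 264.0]}
t 32.02 tcp [357.9 155.7 242.8] closeyaw -9.6 toolz [-0. -0. -1.] w 55.1 grip 0.0 F [ 0.2 -0.6  0.4] j6 0.58
 shift/500: [np.float64(0.217), np.float64(0.226), np.float64(-0.48)]
 turn/45: -0.008
```

View pics/t9c.png

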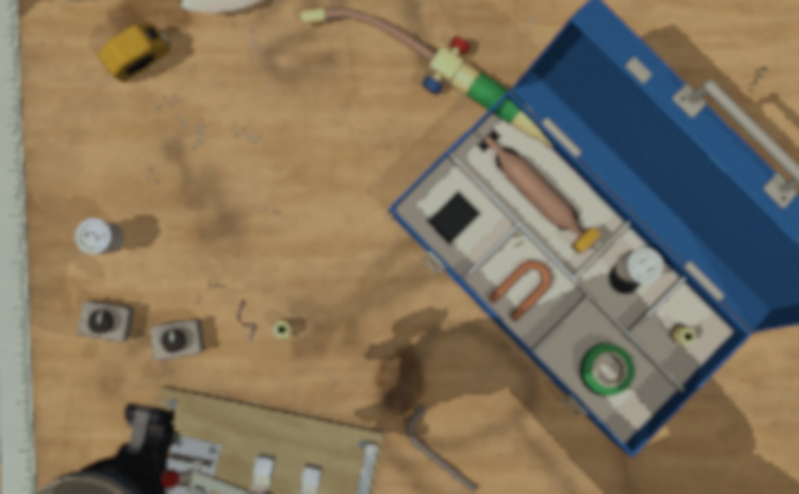

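Nut is in its bay; all others good. Now thermostat 1 at (466,269).

{"api": "arm_command", "payload": {
  "steps": [
    [56,0.08,0.08,0,0,0,0],
    [56,0.16,0.16,0,0,0,0],
    [56,0.217,0.226,-0.05,0,0,0],
    [56,0.217,0.226,-0.15,0,0,0],
    [56,0.217,0.226,-0.25,0,0,0],
    [56,0.217,0.226,-0.33,0,0,0],
    [56,0.217,0.226,-0.38,0,0,0],
    [56,0.217,0.226,-0.43,0,0,0],
    [56,0.217,0.226,-0.48,0,0,0],
    [56,0.217,0.226,-0.48,0,0,0],
    [56,0.217,0.226,-0.48,0,0,0]
  ],
  "squeeze": 50
}}

```text
time_s: 33.4
tcp_pos: [467.4, 267.9, 3.6]
orientation: [0.0, 0.765, 0.644, 0.0]
ft_force: [0.1, 0.1, 0.8]
width: 0.652
grasp_force: 0.0
```

{"api": "arm_command", "payload": {
  "steps": [
    [0,0,0,0,0,0,0],
    [0,0,0,0,0,0,0],
    [0,0,0,0,0,0,0],
    [0,0,0,0,0,0,0]
  ]
}}

```text
time_s: 33.9
tcp_pos: [467.6, 268.9, 4.1]
orientation: [0.0, 0.764, 0.645, 0.001]
ft_force: [0.1, -2.3, 6.2]
width: 0.409
grasp_force: 50.5
```

```bash
python3 - <<'E'
from h import *
go(*case(-43.75,124),130,44.2); print(case(-43.75,124))
E
```

```text
t 33.9 tcp [467.6 268.9   4.1] closeyaw -9.7 toolz [ 0.002  0.001 -1.   ] w 34.9 grip 50.5 F [ 0.1 -2.3  6.2] j6 0.69
 shift/500: [np.float64(0.218), np.float64(-0.737), np.float64(0.252)]
 turn/45: 1.198
[576.71367867 -99.74594882]
```

{"api": "arm_command", "payload": {
  "steps": [
    [0,0,0,0.1,0,0,0],
    [0,0,0,0.2,0,0,0],
    [0,0.02,-0.08,0.26,0,0,0.2],
    [0,0.05,-0.18,0.26,0,0,0.4],
    [0,0.08,-0.28,0.26,0,0,0.6],
    [0,0.11,-0.38,0.26,0,0,0.8],
    [0,0.14,-0.48,0.26,0,0,1],
    [0,0.17,-0.58,0.26,0,0,1],
    [0,0.2,-0.68,0.26,0,0,1],
    [0,0.218,-0.737,0.25,0,0,1],
    [0,0.218,-0.737,0.25,0,0,1]
  ]
}}

```text
time_s: 35.28
tcp_pos: [576.1, -101.8, 128.1]
orientation: [0.0, 0.461, 0.887, 0.0]
ft_force: [-0.9, 1.0, -0.8]
width: 0.413
grasp_force: 50.4
```

{"api": "arm_command", "payload": {
  "steps": [
    [0,0,0,0,0,0,0.2],
    [0,0,0,0,0,0,0.2],
    [0,0,0,0,0,0,0.2]
  ]
}}

```text
time_s: 35.65
tcp_pos: [575.6, -99.1, 128.1]
orientation: [0.0, 0.39, 0.921, 0.0]
ft_force: [0.3, 0.3, -1.1]
width: 0.408
grasp_force: 50.4
```

```bash
python3 - <<'E'
from h import *
go(*case(-43.75,124),10,44.2)
E
```

```text
t 35.65 tcp [575.6 -99.1 128.1] closeyaw 44.1 toolz [ 0.  0. -1.] w 34.9 grip 50.4 F [ 0.3  0.3 -1.1] j6 -0.94
 shift/500: [np.float64(0.002), np.float64(-0.001), np.float64(-0.236)]
 turn/45: 0.002
```

{"api": "arm_command", "payload": {
  "steps": [
    [0,0.002,0,-0.08,0,0,0],
    [0,0.002,0,-0.16,0,0,0],
    [0,0.002,0,-0.21,0,0,0],
    [0,0.002,0,-0.235,0,0,0],
    [0,0.002,0,-0.235,0,0,0],
    [52,0.002,0,-0.235,0,0,0],
    [52,0.002,0,-0.235,0,0,0],
    [52,0.002,0,-0.235,0,0,0],
    [52,0,0,-0.14,0,0,0],
    [52,0,0,-0.02,0,0,0],
    [52,0,0,0.08,0,0,0],
    [52,0,0,0.18,0,0,0]
  ]
}}

```text
time_s: 37.15
tcp_pos: [575.5, -99.8, 220.0]
orientation: [0.0, 0.389, 0.921, 0.0]
ft_force: [0.7, 0.0, -1.4]
width: 0.609
grasp_force: 0.0
```

{"api": "arm_command", "payload": {
  "steps": [
    [36,-0.1,0.1,0.12,0,0,-0.2],
    [36,-0.2,0.2,0.24,0,0,-0.4],
    [36,-0.3,0.25,0.3,0,0,-0.6],
    [36,-0.4,0.25,0.3,0,0,-0.8],
    [36,-0.4,0.25,0.3,0,0,-1],
    [36,-0.4,0.25,0.3,0,0,-1]
  ]
}}

```text
time_s: 37.9
tcp_pos: [374.4, 25.7, 369.3]
orientation: [0.001, 0.712, 0.703, 0.001]
ft_force: [0.2, -0.3, -0.1]
width: 0.423
grasp_force: 0.0
```

```bash
python3 - <<'E'
from h import *
go(632,-335,350,-45.8); a=snap("top","t10");b=snap("side","s10");find(a)
A=cv2.resize(a[130:330,310:490],(540,600),interpolation=cv2.INTER_CUBIC);cv2.imwrite("pics/t10c.png",A)
E
```

```text
t 37.9 tcp [374.4  25.7 369.3] closeyaw -0.7 toolz [ 0.003  0.    -1.   ] w 36.1 grip 0.0 F [ 0.2 -0.3 -0.1] j6 0.08
 shift/500: [np.float64(0.515), np.float64(-0.721), np.float64(-0.039)]
 turn/45: -1.001
yellow {'c': (762.2, 260.9), 'size': (58, 38), 'long_yaw': -46.1, 'px': [203.0, 141.0]}
pale nut {'c': (458.3, 84.8), 'size': (17, 17), 'long_yaw': 89.8, 'px': [270.0, 260.0]}
grey th {'c': (447.7, 194.9), 'size': (51, 35), 'long_yaw': -80.0, 'px': [225.0, 264.0]}
```

View pics/t10c.png

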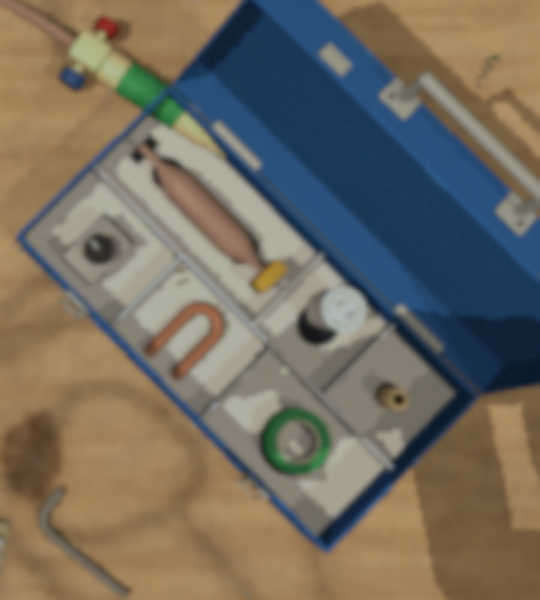

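All six bays are filled. Now to the lid.

{"api": "arm_command", "payload": {
  "steps": [
    [36,0.06,-0.09,0,0,0,-0.2],
    [36,0.13,-0.18,0,0,0,-0.4],
    [36,0.19,-0.27,0,0,0,-0.6],
    [36,0.26,-0.36,0,0,0,-0.8],
    [36,0.33,-0.46,0,0,0,-1],
    [36,0.4,-0.56,0,0,0,-1],
    [36,0.46,-0.65,0,0,0,-1],
    [36,0.515,-0.721,-0.04,0,0,-1],
    [36,0.515,-0.721,-0.1,0,0,-1],
    [36,0.515,-0.721,-0.1,0,0,-1],
    [36,0.515,-0.721,-0.1,0,0,-1]
  ]
}}

```text
time_s: 39.38
tcp_pos: [633.5, -335.7, 318.0]
orientation: [0.0, 0.926, 0.377, 0.0]
ft_force: [-0.8, -0.9, 0.4]
width: 0.419
grasp_force: 0.0
```

```bash
python3 - <<'E'
from h import *
go(632,-335.3,231,-45.8)
E
```

```text
t 39.38 tcp [ 633.5 -335.7  318. ] closeyaw -45.7 toolz [ 0. -0. -1.] w 35.7 grip 0.0 F [-0.8 -0.9  0.4] j6 0.31
 shift/500: [np.float64(-0.003), np.float64(0.001), np.float64(-0.174)]
 turn/45: -0.002
```

{"api": "arm_command", "payload": {
  "steps": [
    [36,-0.003,0,-0.06,0,0,0],
    [36,-0.003,0,-0.12,0,0,0],
    [36,-0.003,0,-0.174,0,0,0],
    [36,-0.003,0,-0.174,0,0,0],
    [0,-0.003,0,-0.174,0,0,0],
    [0,-0.003,0,-0.174,0,0,0],
    [0,-0.003,0,-0.174,0,0,0],
    [0,-0.003,0,-0.174,0,0,0]
  ],
  "squeeze": 40
}}

```text
time_s: 40.38
tcp_pos: [632.5, -335.5, 233.3]
orientation: [0.001, 0.926, 0.377, 0.001]
ft_force: [-1.3, 1.8, 6.7]
width: 0.1
grasp_force: 39.3
```

```bash
python3 - <<'E'
from h import *
go()
a0=np.deg2rad(103.1+6.93)
for th in np.linspace(103.1,0,13)[1:]:
    a=np.deg2rad(th+6.93); dx=215.57*(np.cos(a0)-np.cos(a)); dz=215.57*(np.sin(a)-np.sin(a0))
    print([0]+[float(round(v/500,3)) for v in (dx*np.cos(YAW),dx*np.sin(YAW),dz)]+[0,0,0],end=", ")
E
```

```text
t 40.38 tcp [ 632.5 -335.5  233.3] closeyaw -45.7 toolz [ 0.003 -0.001 -1.   ] w 8.5 grip 39.3 F [-1.3  1.8  6.7] j6 0.31
 shift/500: [None, None, None]
[0, -0.043, 0.045, 0.018, 0, 0, 0], [0, -0.088, 0.09, 0.026, 0, 0, 0], [0, -0.133, 0.137, 0.024, 0, 0, 0], [0, -0.178, 0.182, 0.013, 0, 0, 0], [0, -0.22, 0.226, -0.008, 0, 0, 0], [0, -0.26, 0.267, -0.038, 0, 0, 0], [0, -0.297, 0.305, -0.075, 0, 0, 0], [0, -0.329, 0.338, -0.121, 0, 0, 0], [0, -0.356, 0.366, -0.172, 0, 0, 0], [0, -0.378, 0.388, -0.229, 0, 0, 0], [0, -0.393, 0.403, -0.29, 0, 0, 0], [0, -0.402, 0.412, -0.353, 0, 0, 0],
```

{"api": "arm_command", "payload": {
  "steps": [
    [0,-0.043,0.045,0.018,0,0,0],
    [0,-0.088,0.09,0.026,0,0,0],
    [0,-0.133,0.137,0.024,0,0,0],
    [0,-0.178,0.182,0.013,0,0,0],
    [0,-0.22,0.226,-0.008,0,0,0],
    [0,-0.26,0.267,-0.038,0,0,0],
    [0,-0.297,0.305,-0.075,0,0,0],
    [0,-0.329,0.338,-0.121,0,0,0],
    [0,-0.356,0.366,-0.172,0,0,0],
    [0,-0.378,0.388,-0.229,0,0,0],
    [0,-0.378,0.388,-0.229,0,0,0]
  ]
}}

```text
time_s: 41.75
tcp_pos: [442.7, -140.4, 115.8]
orientation: [-0.0, 0.926, 0.377, 0.0]
ft_force: [2.1, 4.1, -1.6]
width: 0.096
grasp_force: 41.3
```

{"api": "arm_command", "payload": {
  "steps": [
    [0,-0.009,0.009,-0.03,0,0,0],
    [0,-0.015,0.015,-0.061,0,0,0],
    [0,-0.02,0.02,-0.09,0,0,0],
    [0,-0.024,0.024,-0.124,0,0,0],
    [0,-0.024,0.024,-0.128,0,0,0],
    [0,-0.024,0.024,-0.128,0,0,0]
  ]
}}

```text
time_s: 42.5
tcp_pos: [431.7, -129.1, 53.4]
orientation: [0.0, 0.926, 0.377, 0.001]
ft_force: [-1.3, 5.1, 5.5]
width: 0.094
grasp_force: 45.3
```

```bash
python3 - <<'E'
from h import *
go(431.9,-128.8,55)
E
```

```text
t 42.5 tcp [ 431.7 -129.1   53.4] closeyaw -45.8 toolz [ 0.001  0.    -1.   ] w 8.0 grip 45.3 F [-1.3  5.1  5.5] j6 0.5
 shift/500: [np.float64(0.0), np.float64(0.001), np.float64(0.003)]
```

{"api": "arm_command", "payload": {
  "steps": [
    [32,0,0,0,0,0,0],
    [32,0,0,0,0,0,0],
    [32,0,0,0,0,0,0],
    [32,0,0,0.08,0,0,0],
    [32,0,0,0.16,0,0,0],
    [32,0,0,0.28,0,0,0],
    [32,-0.1,0.1,0.4,0,0,0],
    [32,-0.15,0.2,0.45,0,0,0],
    [32,-0.15,0.3,0.45,0,0,0],
    [32,-0.15,0.4,0.45,0,0,0],
    [32,-0.15,0.4,0.45,0,0,0],
    [32,-0.15,0.4,0.45,0,0,0]
  ]
}}

```text
time_s: 44.0
tcp_pos: [355.6, 70.5, 277.2]
orientation: [0.0, 0.926, 0.377, -0.0]
ft_force: [0.8, -0.4, -0.3]
width: 0.377
grasp_force: 0.0
```

```bash
python3 - <<'E'
from h import *
go(); a=snap("top","t11");b=snap("side","s11"); b0=cv2.imread("pics/side0.png");a0=cv2.imread("pics/top0.png")
print("diff side",np.abs(b[160:240,265:420].astype(int)-b0[160:240,265:420]).mean(),"top",np.abs(a[160:312,325:470].astype(int)-a0[160:312,325:470]).mean())
cv2.imwrite("pics/s11c.png",np.vstack([cv2.resize(x[150:250,250:450],(560,280)) for x in(b0,b)]))
E
```

```text
t 44.0 tcp [355.6  70.5 277.2] closeyaw -45.6 toolz [-0.    -0.001 -1.   ] w 32.2 grip 0.0 F [ 0.8 -0.4 -0.3] j6 0.99
 shift/500: [None, None, None]
diff side 6.238521505376344 top 8.70232909860859
```

View pics/s11c.png

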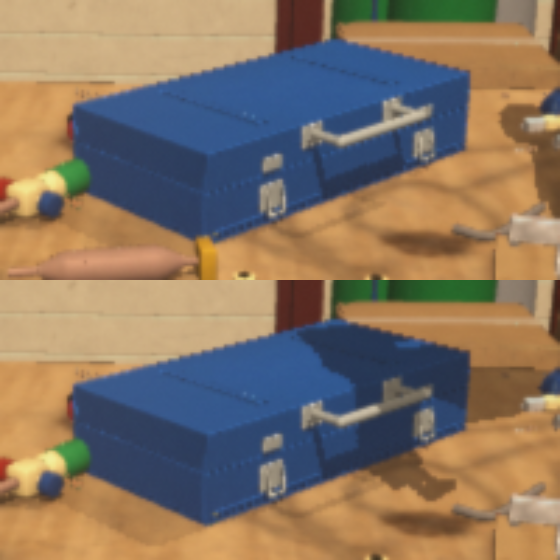

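The lid sits exactly as at the start (shut), and the robot is clear, so I'm handing in.

```bash
python3 -c "
from cell import manip
print(manip.job_done())"
```

```text
the job is handed in; nothing more can be done
None
```

The kit is complete and handed in: I added the drier, thermostat, bend, nut and tape to the capacitor already there, each in its own bay, left the surplus parts on the bench and shut the lid, finishing at about 44 s.

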